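Clamp a barrel bead in the drilling vise with its star wheel

ROBOT

A 7-joint arm with a two-finger parallel gripper is mounted at the origin on the work surface. World frame = base frame: x ahead of the robot, y to its left, z up, the work surface at z = 0. Lengths are in m, angles in rad, forces in N, time in s.
With the tool pointing down it reaches from about 0.35 to 0.9 m from the base axis. Payload 8.1 kg.
Tool frame: the origin (TCP) lies at the very end of the fingers, on their centre line; the grasp point (between the pads) lies 19 mm behind it; z points along the fingers, y is the line along which they close (so a half turn about z gives the same grasp; the last joint's range is limited). The gripper opens to 92 mm and grips with 3 to 60 N. Pads are 19 mm wide; open, the fingers measure 130 mm over their backs; the gripper's body (75 mm by 190 mm) begins 47 mm behind the grasp point.
Start: joints at [-1.205, 0.434, 0.025, 1.573, -0.012, 1.134, -0.075], TCP at [0.282, 0.558, 0.227] pointing down, gripper open.
Joint ranges: [-2.62, 2.62], [-0.44, 2.09], [-1.27, 1.32], [0.08, 2.57], [-1.32, 4.46], [0.12, 2], [-2.74, 2.74]. Speed limits (rad/s): [2.22, 2.22, 3.01, 3.01, 3.14, 3.14, 3.14].

INTERFACE

Orientations are given as a rotation vector (axis times angle).
In Python, from cell import readout, cams, job gives the robot as it stands.
- The arm moves only by the tool drive_tool, never from a script. Its argument "commands" is a list of rows, each a list of 3 entries, a list of its own where there are three numbers: the turn, a rotation vector about the tool's x, y, z in rad, then the shift along the tool's x, y, z in cm, then the gripper's target within -1 to 1 (fully open at 1, half-way at 0, shut at -1). A call has 1 to 20 rows; each row is the pose to reach, as a shift and turn from the pose commanded when the call began, along the tool's axes at that moment; what a row does not reach only later rows make up. A row lasts 1/12 s, in which the tool goes at most 41.7 mm and 7.16 degrees, less where a joint would pass 70% of its speed; a pose out of reach is approached as far as the arm can. A call with a gripper value outside its range is refused whole. The fingers move at their own pace and stop on an object; "newtons" is the grip in N (left out, the last holds). Time passes only in rows, so rows that repeat a pose let the fingers close. It gives the time, the measured TCP pose, the force, the opening and the grip force at its end, in the units of the state.
- readout.observe(): the state, without advancing time (a new reading comes with each control period).
- cams.get_image(name): name is "side" or "top"; returns the picture (420x560x3 uint8, blue, green, red); there is no depth.
- cams.camera_info(name): a dict with "camera_matrix" (3x3 intrinsics, pixels), "R" (3x3) and "t" (3): a world point X has camera coordinates R X + t. Camera axes: x right, y down, z forward; pixel columns grow to the right and rows downward; lengths in m; the calibration is good to about 2 mm. A picture is of the moment at which its call begins. camera_info takes no time and is no camera call.
- job.sign_off(): hands the job in; it is judged then, once.
The state is a dict: "clock": time; "joints": joint angles; "dq": joint speeds; "joint_efforts": joint torques, N m; "position": TCP position; "ee_rot": TCP orientation; "force": force on the tool from outside, world axes, zero at the start; "ft_torque": the same for the moment, N m; "width": opening from 0.0 (shut) to 1.0 (fully open); "gripper_force": force on a finger pad.
Only numpy, scipy, OpenCV 4.12 (cv2) and the standard library are available. Lean on these libraries where they do the work, as an engineer would, in place of code of your own. Each camera call takes 0.05 s, during which the arm holds its last target. There are 200 camera calls.

TASK

Take the tall barrel bead from the shallow tray and stand it upright in the drilling vise, on the bed between the two jaws. Let go of it and, with the closed gripper, push the spokes of the star wheel gently round clockwise (seen from above), spoke after spoke, never pushing the jaw itself, until the jaw holds the bead snugly with about 15 newtons: much less leaves it loose, twice as much cracks it. Leave the bead clamped upright and everything else where it is.

Things in the scene. Friction and masses are not known exactly. Their poses are not given: they have to be found in the camera images.
- bead_center (a point): centre (half-way up) of the tall barrel bead: a plain wooden cylinder 28 mm in diameter, 44 mm tall, standing on end in the tray; 20 to 45 g. Two other wooden beads in the tray are lower and stay there. The three stand in a row, about 85 mm between centres (+-12 mm), in any order
- tray: fixed shallow grey laminate tray 260 (x) x 100 (y) x 10 mm high, floor 5 mm thick, origin at the centre of its underside; the row of beads runs along its x axis
- vise: fixed grey bench vise, origin on the table beneath it; base 100 (x) x 345 (y) mm, its top face (the bed) at z = 30 mm. In its frame the star wheel's vertical axis is at x = 0, y = +100 mm; the sliding jaw's flat face is at y = -35 mm minus its travel and moves towards -y; the anvil (V-shaped far jaw, 34 mm wide, opening to +y) stands further towards -y
- hood (a point): centre of the top of the vise's hood, 104 mm above the table, axes as the vise: a fixed plate 184 (x) x 66 (y) mm with side walls down to the table, covering the jaw-side half of the wheel (vise y = 17 to 83 mm). The wheel can be pushed only in its open half (vise y above 83 mm), so on successive spokes
- nest (a point): point on the vise's bed where the middle of the bead's underside should be set, on the centre line at vise y = -64 mm; axes as the vise. At the start the sliding jaw's face is 22 to 29 mm from it. Both jaws are 34 mm high above the bed and 30 to 34 mm wide (x). Within 5 mm is good enough: the closing jaw slides the bead along the bed into the V
- star: steel star wheel, turning; origin on the axis at spoke height (78 mm above the table), x axis along one spoke. Hub 38 mm in diameter, its top 13 mm above the spokes; five round spokes 10 mm thick, 72 degrees apart, each ending in an 18 mm ball centred 72 mm from the axis. Push a spoke sideways 55 to 60 mm from the axis; 43 mm are clear below the spokes
- wheel (a joint): angle of the star wheel, rad, growing clockwise seen from above (closing); starts at 0 to 0.8, end stop 5.8. The jaw travels 9 mm per rad. The wheel stays where it is left: friction takes 0.20 N m to turn it (3.4 N at 58 mm), and each newton of jaw force adds 0.009 N m (15 N: 2.3 N more at 58 mm). The clamp bites at an unknown angle between 2.8 and 4.2 rad
- jaw: sliding steel jaw, 30 mm wide (x), 34 mm high, 26 mm thick; origin at the foot of its flat face, which looks to the vise's -y. It presses the bead against the anvil, whose place along the vise was set by hand (unknown within 10 mm) and which is spring-backed: about 6 N per mm. Judge the squeeze by the push while the wheel turns; at rest friction hides it
- disc_bead: bystander: wooden disc bead 40 mm wide, 16 mm tall, origin under its centre
- cone_bead: bystander: wooden cone bead 34 mm wide, 30 mm tall, origin under its centre
- spool: bystander: loose upright spool of cord, 48 mm in diameter, 55 mm tall, to the left of the vise, origin under its centre
- bead: the same barrel bead, origin at the middle of its underside
There are look-alikes about, which are no part of the job. Leave any turquoise look-alike of the bead alone.

How it is judged:
By the outcome, as a careful person would: the job done as asked, in the order asked, and still so for the second after the job is handed in, with the robot touching nothing.
It also fails if it takes over 72 s, if anything falls off the work surface, if the arm or the gripper's body presses on something with over 40 N, if the wrist force passes 120 N, or if a joint passes its speed limit or range.

## Working session

There is one attempt and no reset: what is moved stays moved. The work goes in short steps, Python scripts to look and compute and a tool call to move; the robot and the scene stay as the last step left them, time stands still between calls to the robot, and variables do not carry over. Pictures are saved under pics/ and viewed, at most 10 in all, crops included, and the job is handed in when it is done.

Besides the shell and the picture viewer there is one more tool, called after "Request:" by a JSON object that holds its "api" and its "payload", one argument or row to a line. drive_tool: Moves the arm, as the interface text tells. Its arguments: {"type":"object","properties":{"commands":{"type":"array"},"newtons":{"type":"number"}},"required":["commands"]}

```bash
mkdir -p pics; ls; python3 - <<'E'
from cell import readout,cams,job
import cv2,numpy as np
print(readout.observe())
for n in("top","side"):
    cv2.imwrite(f"pics/{n}0.png",cams.get_image(n)); c=cams.camera_info(n); print(n,c, -np.array(c["R"]).T@np.array(c["t"]))
E
```

```text
pics
{'clock': 0.0, 'joints': array([-1.20458674,  0.43520813,  0.02497351,  1.57407178, -0.01158971,
        1.13399663, -0.07509685]), 'dq': array([ 3.73092922e-04, -1.65345070e-03, -4.83286103e-05, -6.30663294e-04,
        1.91247408e-03, -6.46522683e-05,  6.21159596e-04]), 'joint_efforts': array([-7.37072914e-04, -6.67850089e+01,  9.84572768e-01, -3.14469516e+01,
       -6.04530377e-02,  4.23865614e-02,  1.94753261e-04]), 'position': array([0.2822191 , 0.55709586, 0.22596399]), 'ee_rot': array([-7.29725560e-01, -3.05545022e+00,  2.39466367e-03]), 'force': array([-0.60629362,  0.06963339, -0.25208292]), 'ft_torque': array([0.04343127, 0.02206742, 0.0072482 ]), 'gripper_force': 0.0, 'width': 1.0027665503369327}
top {'camera_matrix': array([[388.57026316,   0.        , 283.0722281 ],
       [  0.        , 388.57026316, 212.51947755],
       [  0.        ,   0.        ,   1.        ]]), 'R': array([[ 0.01558152, -0.99980652, -0.01200617],
       [-0.98121451, -0.01298035, -0.19248271],
       [ 0.19228963,  0.0147798 , -0.98122691]]), 't': array([-0.02364004,  0.56273261,  0.93444935])} [ 0.37284483 -0.03014198  1.02493932]
side {'camera_matrix': array([[489.32200014,   0.        , 275.68246297],
       [  0.        , 489.32200014, 206.72297461],
       [  0.        ,   0.        ,   1.        ]]), 'R': array([[ 0.9263234 , -0.3765649 ,  0.01112849],
       [-0.24098152, -0.61498623, -0.75081279],
       [ 0.28957361,  0.6928137 , -0.66042131]]), 't': array([-0.50410145,  0.18717827,  1.0104996 ])} [ 0.21945345 -0.77480282  0.81350119]
```

View pics/top0.png

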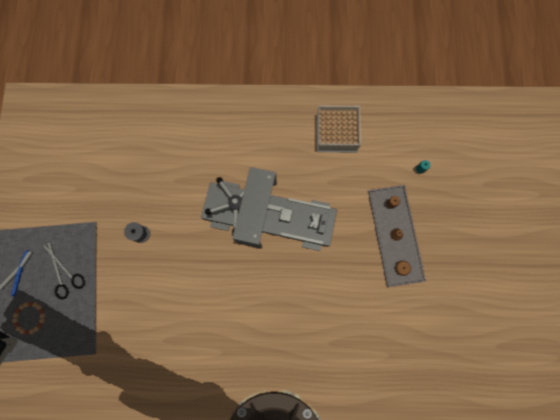

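View pics/side0.png

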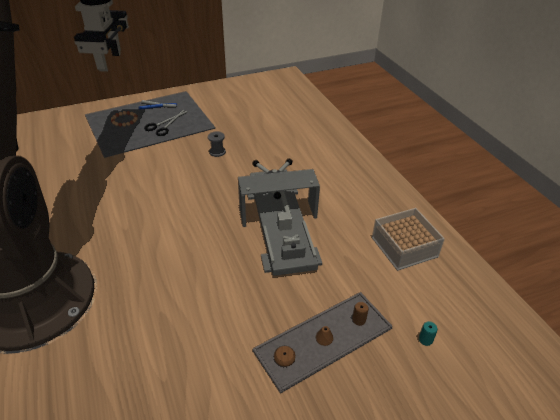

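The top view shows the vise around (270,213), with its wheel at about (235,202) and jaws at about (286,215) and (317,221). The beads are at (394,201), (397,234) and (403,268), and the turquoise look-alike is at (424,167). In the side view, the beads at (285,355), (325,334) and (361,312) look like a disc, a cone and a tall cylinder. So (361,312) in side, which is (394,201) in top, fits the barrel bead. I'll confirm this in one enlarged crop.

```bash
python3 - <<'E'
import cv2,numpy as np
t=cv2.imread("pics/top0.png");s=cv2.imread("pics/side0.png")
z=lambda im,x,y,w,h:cv2.resize(im[y:y+h,x:x+w],(400,300),interpolation=cv2.INTER_CUBIC)
m=np.vstack([np.hstack([z(t,195,160,160,120)*1,z(t,360,150,80,60)]),np.hstack([z(s,230,150,160,120),z(s,260,290,140,105)])])
cv2.imwrite("pics/mos.png",np.clip(m*1.5,0,255).astype(np.uint8))
E
```

```text
(no output)
```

View pics/mos.png

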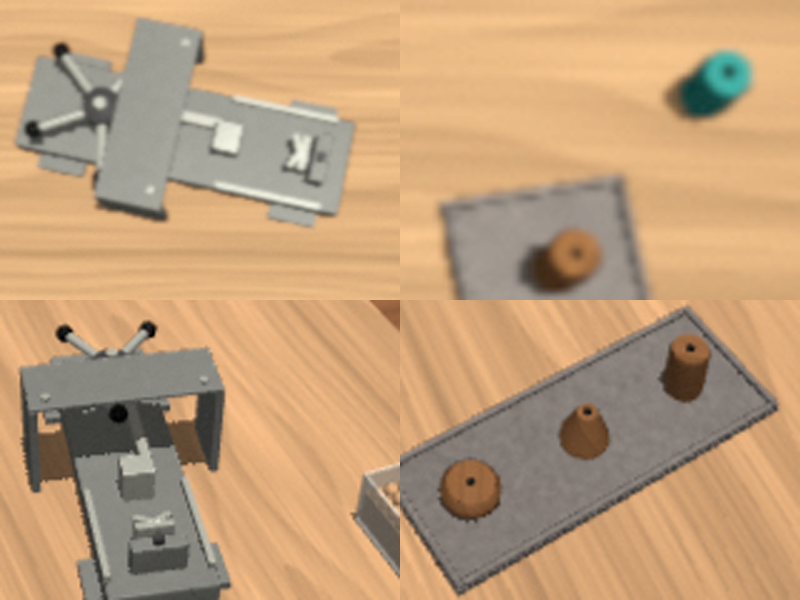

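The crop confirms the barrel: a straight tall cylinder at top (395,201) and side (361,312). The others are a cone and a disc, and turquoise is off the tray. Next I'll locate everything.

```bash
cat > h.py <<'E'
import cv2,numpy as np
from cell import readout,cams,job
def ray(n,p,z):
    c=cams.camera_info(n);R=np.array(c["R"]);C=-R.T@np.array(c["t"])
    d=R.T@np.linalg.inv(c["camera_matrix"])@np.array([p[0],p[1],1.]);return C+d*(z-C[2])/d[2]
def pix(n,X):
    c=cams.camera_info(n);q=np.array(c["camera_matrix"])@(np.array(c["R"])@X+c["t"]);return q[:2]/q[2]
E
python3 - <<'E'
from h import *
np.set_printoptions(precision=4,suppress=True)
a=lambda x,y:(x/2.5+195,y/2.5+160)
b=lambda x,y:((x)/2.5+230,(y-300)/2.5+150)
H=np.array([ray("top",a(*p),.104) for p in [(137,18),(203,32),(163,214),(98,201)]]);print("hood",H,H.mean(0))
print([np.linalg.norm(H[i]-H[(i+1)%4]) for i in range(4)])
Hs=np.array([ray("side",b(*p),.104) for p in [(20,368),(213,348),(224,380),(24,398)]]);print("hoodS",Hs,Hs.mean(0))
for nm,p,z in[("ball1",(62,50),.078),("ball2",(33,130),.078),("hub",(100,102),.091),("jawtop",(227,138),.064),("bedTR",(355,122),.03),("bedBR",(333,215),.03),("bedTL",(40,57),.03),("bedBL",(18,145),.03)]:
    print(nm,ray("top",a(*p),z))
print("bead",ray("top",(395.1,200.8),.049), ray("side",(260+(690-400)*.35,290+(346-300)*.35),.049))
for p in[(65,333),(148,329),(118,413)]:print("ballS",ray("side",b(*p),.078))
t=cv2.imread("pics/top0.png");h=cv2.cvtColor(t,cv2.COLOR_BGR2HSV)
m=(h[...,2]<40).astype(np.uint8);n,l,s,c=cv2.connectedComponentsWithStats(m[170:240,195:250]);print(s,c+[195,170])
# barrel top face mask
g=t[185:215,380:410];print(ray("top",(400,190),0))
o=readout.observe();print(cv2.Rodrigues(o["ee_rot"])[0])
E
```

```text
hood [[0.6665 0.0678 0.104 ]
 [0.6529 0.0022 0.104 ]
 [0.4725 0.0369 0.104 ]
 [0.484  0.0993 0.104 ]] [0.569  0.0515 0.104 ]
[np.float64(0.06701916383220087), np.float64(0.1837024577650412), np.float64(0.06345902750974017), np.float64(0.18517762062300402)]
hoodS [[0.4876 0.0993 0.104 ]
 [0.6707 0.0615 0.104 ]
 [0.6588 0.013  0.104 ]
 [0.4766 0.0558 0.104 ]] [0.5734 0.0574 0.104 ]
ball1 [0.6401 0.1455 0.078 ]
ball2 [0.5573 0.1706 0.078 ]
hub [0.5838 0.103  0.091 ]
jawtop [ 0.5544 -0.0226  0.064 ]
bedTR [ 0.5796 -0.1557  0.03  ]
bedBR [ 0.4819 -0.1322  0.03  ]
bedTL [0.6457 0.1775 0.03  ]
bedBL [0.5505 0.1956 0.03  ]
bead [ 0.5985 -0.3024  0.049 ] [ 0.5995 -0.3017  0.049 ]
ballS [0.5584 0.1694 0.078 ]
ballS [0.6394 0.1452 0.078 ]
ballS [0.5606 0.0333 0.078 ]
[[   0    0   55   70 3812]
 [  22    8    5    5   15]
 [  11   39    5    6   23]] [[222.0984 204.5535]
 [218.7333 179.6   ]
 [207.8261 211.8696]]
[ 0.6401 -0.3305  0.    ]
[[-0.8921  0.4519 -0.0005]
 [ 0.4519  0.8921 -0.0013]
 [-0.0001 -0.0014 -1.    ]]
```

```bash
cat >> h.py <<'E'
AX=np.array([.582,.1022]);YAW=-.203
VX=np.array([np.cos(YAW),np.sin(YAW)]);VY=np.array([-np.sin(YAW),np.cos(YAW)])
def vise(p): d=np.array(p)[:2]-AX;return np.array([d@VX,d@VY+.1])*1e3
def world(x,y): return AX+VX*x/1e3+VY*(y-100)/1e3
def goto(xy,z,ang):  # shift(cm)/turn to world xy,z with tool-y at world angle ang(deg)
    o=readout.observe();R=cv2.Rodrigues(o["ee_rot"])[0]
    a=np.radians(ang);Rt=np.array([[-np.sin(a),np.cos(a),0],[np.cos(a),np.sin(a),0],[0,0,-1]]);Rt[:,0]=np.cross(Rt[:,1],Rt[:,2])
    print("turn",cv2.Rodrigues(R.T@Rt)[0].ravel().round(3),"shift",(R.T@(np.r_[xy,z]-o["position"])*100).round(2))
E
python3 - <<'E'
from h import *
a=lambda x,y:(x/2.5+195,y/2.5+160)
for nm,p in[("tips",(289,137)),("tips",(289,169)),("Vback",(312,140)),("jawR",(242,127)),("jawR",(237,154)),("jawL",(213,121)),("jawL",(209,148))]:print(nm,vise(ray("top",a(*p),.064)))
t=cv2.imread("pics/top0.png")
cv2.imwrite("pics/vz.png",np.clip(cv2.resize(t[195:245,270:337],(800,597),interpolation=cv2.INTER_CUBIC)*1.5,0,255).astype(np.uint8))
print("nest",world(0,-64)); goto((.599,-.302),.12,-11.6)
E
```

```text
tips [ 12.49971206 -88.54881595]
tips [-19.38184645 -95.1762366 ]
Vback [  14.45220832 -111.73665003]
jawR [ 12.38607141 -40.19002422]
jawR [-15.6878141  -41.16596283]
jawL [ 12.14426954 -10.26367268]
jawL [-15.75659088 -12.38356962]
nest [ 0.54893618 -0.05843245]
turn [-1.000e-03  1.000e-03  1.304e+00] shift [-67.08 -62.31  10.7 ]
```

View pics/vz.png

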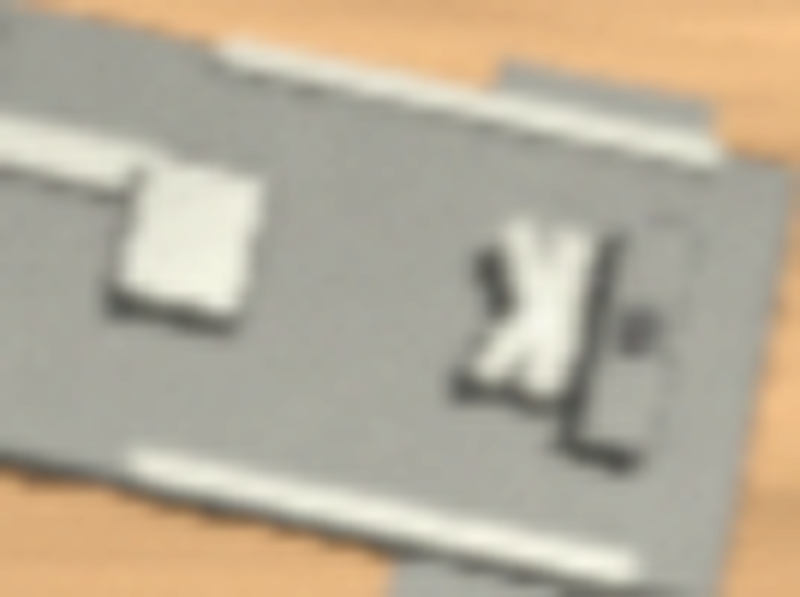

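The enlarged view shows the jaw's flat face at x≈250 and the V anvil opening left at x≈480 of the crop, about 50 mm apart, so the fingers have room beside the nest. Heading above the bead.

Request:
{"api": "drive_tool", "payload": {
  "commands": [
    [[0,0,1.3],[-67.1,-62.3,0],0.1],
    [[0,0,1.3],[-67.1,-62.3,0],0.1],
    [[0,0,1.3],[-67.1,-62.3,0],0.1],
    [[0,0,1.3],[-67.1,-62.3,0],0.1],
    [[0,0,1.3],[-67.1,-62.3,0],0.1],
    [[0,0,1.3],[-67.1,-62.3,0],0.1],
    [[0,0,1.3],[-67.1,-62.3,0],0.1],
    [[0,0,1.3],[-67.1,-62.3,0],0.1],
    [[0,0,1.3],[-67.1,-62.3,0],0.1],
    [[0,0,1.3],[-67.1,-62.3,0],0.1],
    [[0,0,1.3],[-67.1,-62.3,0],0.1],
    [[0,0,1.3],[-67.1,-62.3,0],0.1],
    [[0,0,1.3],[-67.1,-62.3,0],0.1],
    [[0,0,1.3],[-67.1,-62.3,0],0.1],
    [[0,0,1.3],[-67.1,-62.3,0],0.1],
    [[0,0,1.3],[-67.1,-62.3,0],0.1],
    [[0,0,1.3],[-67.1,-62.3,0],0.1],
    [[0,0,1.3],[-67.1,-62.3,0],0.1],
    [[0,0,1.3],[-67.1,-62.3,0],0.1],
    [[0,0,1.3],[-67.1,-62.3,0],0.1]
  ],
  "newtons": 15
}}

```text
clock: 1.77
position: [0.5712, -0.226, 0.2263]
ee_rot: [-2.429, -1.991, 0.0]
force: [1.5, 0.0, 0.7]
width: 0.549
gripper_force: 0.0
```

```bash
sed -i 's/YAW=-.203/YAW=-.213/' h.py; python3 -c "
from h import *
goto((.599,-.302),.10,-12.2);print(readout.observe()['joints'].round(2))"
```

```text
turn [-0.001 -0.     0.015] shift [-6.91  4.23 12.63]
[-0.12  0.46  0.6   1.64 -0.28  1.14  0.35]
```

Request:
{"api": "drive_tool", "payload": {
  "commands": [
    [[0,0,0.01],[-6.9,4.2,4],0.1],
    [[0,0,0.01],[-6.9,4.2,8],0.1],
    [[0,0,0.01],[-6.9,4.2,12.6],0.1],
    [[0,0,0.01],[-6.9,4.2,12.6],0.1],
    [[0,0,0.01],[-6.9,4.2,12.6],0.1],
    [[0,0,0.01],[-6.9,4.2,12.6],0.1],
    [[0,0,0.01],[-6.9,4.2,12.6],0.1]
  ]
}}

```text
clock: 2.35
position: [0.5992, -0.3, 0.1023]
ee_rot: [2.439, 1.978, 0.001]
force: [0.1, -0.1, 0.0]
width: 0.551
gripper_force: 0.0
```

```bash
python3 -c "
from h import *
s=cams.get_image('side');t=cams.get_image('top')
z=lambda im:cv2.resize(im,(400,400),interpolation=cv2.INTER_CUBIC)
cv2.imwrite('pics/pre.png',np.clip(np.hstack([z(s[250:390,280:420]),z(t[150:260,350:460])])*1.5,0,255).astype(np.uint8))
o=readout.observe();print(o['position'],pix('side',o['position']))
goto((.599,-.302),.013,-12.2)"
```

```text
[ 0.60001832 -0.29993738  0.10342213] [365.02128398 287.21730549]
turn [0.004 0.    0.006] shift [-0.22 -0.09  9.04]
```

View pics/pre.png

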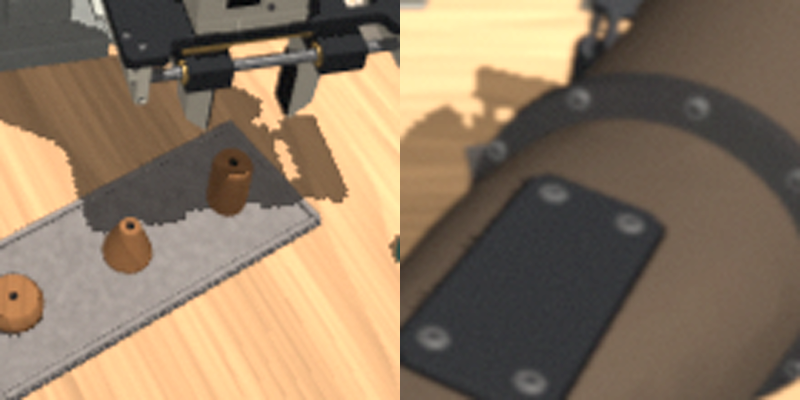

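The fingers straddle the bead: tips at side (348,291) and (382,289), midpoint matching the projected TCP. Descending and gripping.

Request:
{"api": "drive_tool", "payload": {
  "commands": [
    [[0,0,0],[-0.2,-0.1,3],0.1],
    [[0,0,0],[-0.2,-0.1,6],0.1],
    [[0,0,0],[-0.2,-0.1,8],0.1],
    [[0,0,0],[-0.2,-0.1,9],0.1],
    [[0,0,0],[-0.2,-0.1,9],0.1],
    [[0,0,0],[-0.2,-0.1,9],0.1],
    [[0,0,0],[-0.2,-0.1,9],-1],
    [[0,0,0],[-0.2,-0.1,9],-1],
    [[0,0,0],[-0.2,-0.1,9],-1],
    [[0,0,0],[-0.2,-0.1,9],-1],
    [[0,0,0],[-0.2,-0.1,9],-1],
    [[0,0,0],[-0.2,-0.1,9],-1],
    [[0,0,0],[-0.2,-0.1,9],-1]
  ],
  "newtons": 15
}}

```text
clock: 3.53
position: [0.5978, -0.3021, 0.0116]
ee_rot: [2.439, 1.978, 0.001]
force: [-0.3, 2.1, 5.7]
width: 0.302
gripper_force: 15.0
```

```bash
python3 -c "
from h import *
print(readout.observe()['position']);print(world(0,-64));goto(world(0,-63),.14,-12.2)"
```

```text
[ 0.59775203 -0.30212243  0.0116431 ]
[ 0.54733154 -0.05809379]
turn [0.001 0.    0.005] shift [ 22.93  -9.96 -12.85]
```

Request:
{"api": "drive_tool", "payload": {
  "commands": [
    [[0,0,0],[0,0,-3],-1],
    [[0,0,0],[0,0,-6],-1],
    [[0,0,0],[0,0,-9],-1],
    [[0,0,0],[2,-1,-12],-1],
    [[0,0,0],[5,-2.2,-13],-1],
    [[0,0,0],[8,-3.5,-13],-1],
    [[0,0,0],[11,-4.8,-13],-1],
    [[0,0,0],[14,-6,-13],-1],
    [[0,0,0],[17,-7.4,-13],-1],
    [[0,0,0],[20,-8.7,-13],-1],
    [[0,0,0],[22,-9.5,-13],-1],
    [[0,0,0],[22.9,-10,-13],-1],
    [[0,0,0],[22.9,-10,-13],-1],
    [[0,0,0],[22.9,-10,-13],-1],
    [[0,0,0],[22.9,-10,-13],-1]
  ]
}}

```text
clock: 4.78
position: [0.547, -0.0593, 0.141]
ee_rot: [2.441, 1.975, -0.0]
force: [-0.3, -0.5, -1.1]
width: 0.307
gripper_force: 15.0
```

```bash
python3 -c "
from h import *
print(readout.observe()['force']);goto(world(0,-63),.08,-12.2);goto(world(0,-63),.037,-12.2)"
```

```text
[-0.3310179  -0.48902156 -1.07223582]
turn [0.001 0.001 0.003] shift [0.23 0.01 6.1 ]
turn [0.001 0.001 0.003] shift [ 0.23  0.   10.4 ]
```

Request:
{"api": "drive_tool", "payload": {
  "commands": [
    [[0,0,0],[0.2,0,3],-1],
    [[0,0,0],[0.2,0,6],-1],
    [[0,0,0],[0.2,0,8],-1],
    [[0,0,0],[0.2,0,9],-1],
    [[0,0,0],[0.2,0,9.6],-1],
    [[0,0,0],[0.2,0,9.9],-1],
    [[0,0,0],[0.2,0,10.1],-1],
    [[0,0,0],[0.2,0,10.1],-1],
    [[0,0,0],[0.2,0,10.1],-1]
  ]
}}

```text
clock: 5.53
position: [0.5477, -0.0554, 0.0406]
ee_rot: [2.44, 1.978, 0.002]
force: [1.3, 0.6, -0.2]
width: 0.305
gripper_force: 15.0
```

```bash
python3 -c "
from h import *
s=cams.get_image('side')
cv2.imwrite('pics/place.png',np.clip(cv2.resize(s[170:290,220:360],(700,600),interpolation=cv2.INTER_CUBIC)*1.5,0,255).astype(np.uint8))
o=readout.observe();print(o['position'],o['force'],vise(o['position']),pix('side',np.r_[world(0,-64),.03]))"
```

```text
[ 0.54771458 -0.05526131  0.04059   ] [-0.11234856  0.4406806   0.0084807 ] [ -0.22437874 -61.15056412] [286.76437061 236.9418971 ]
```

View pics/place.png

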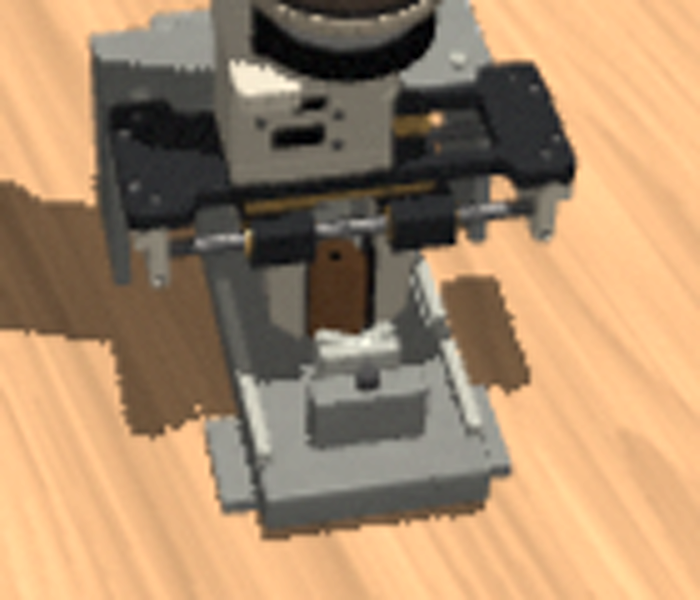

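The bead hangs upright on the centreline behind the V. I'll lower the last 4 mm and shift 2 mm towards the anvil.

Request:
{"api": "drive_tool", "payload": {
  "commands": [
    [[0,0,0],[-0.2,0,0.1],-1],
    [[0,0,0],[-0.2,0,0.2],-1],
    [[0,0,0],[-0.2,0,0.3],-1],
    [[0,0,0],[-0.2,0,0.35],-1],
    [[0,0,0],[-0.2,0,0.4],-1],
    [[0,0,0],[-0.2,0,0.4],-1],
    [[0,0,0],[-0.2,0,0.4],-1]
  ]
}}

```text
clock: 6.17
position: [0.5467, -0.0572, 0.0365]
ee_rot: [-2.44, -1.978, -0.001]
force: [-3.7, 0.7, 11.4]
width: 0.299
gripper_force: 15.0
```

Request:
{"api": "drive_tool", "payload": {
  "commands": [
    [[0,0,0],[0,0,-0.05],-1],
    [[0,0,0],[0,0,-0.05],-0.15],
    [[0,0,0],[0,0,-0.05],-0.15],
    [[0,0,0],[0,0,-0.05],-0.15],
    [[0,0,0],[0,0,-0.05],-0.15],
    [[0,0,0],[0,0,-1],-0.15],
    [[0,0,0],[0,0,-3],-0.15],
    [[0,0,0],[0,0,-6],-0.15],
    [[0,0,0],[0,0,-9],-0.15],
    [[0,0,0],[0,0,-12],-0.15],
    [[0,0,0],[0,0,-13],-0.15],
    [[0,0,0],[0,0,-13],-1],
    [[0,0,0],[0,0,-13],-1],
    [[0,0,0],[0,0,-13],-1]
  ]
}}

```text
clock: 7.33
position: [0.5459, -0.0569, 0.1648]
ee_rot: [-2.439, -1.978, 0.002]
force: [-0.4, -0.3, -0.4]
width: 0.26
gripper_force: 0.0
```

```bash
python3 -c "
from h import *
a=np.radians(156.5);c=world(55*np.cos(a),100+55*np.sin(a));ang=156.5-90-12.2
print(c,ang);o=readout.observe();print(o['position'],o['width'])
goto(c,.165,ang);goto(c,.055,ang)"
```

```text
[0.53733765 0.13429789] 54.3
[ 0.54588397 -0.05685732  0.16480765] 0.25957246694924235
turn [-1.000e-03 -1.000e-03 -1.156e+00] shift [ 1.853e+01 -4.780e+00 -1.000e-02]
turn [-1.000e-03 -1.000e-03 -1.156e+00] shift [18.53 -4.76 10.99]
```

Request:
{"api": "drive_tool", "payload": {
  "commands": [
    [[0,0,-0.11],[3,-0.8,0],-1],
    [[0,0,-0.22],[6,-1.6,0],-1],
    [[0,0,-0.33],[9,-2.4,0],-1],
    [[0,0,-0.44],[12,-3.2,0],-1],
    [[0,0,-0.55],[15,-4,0],-1],
    [[0,0,-0.66],[17,-4.5,0],-1],
    [[0,0,-0.77],[18.5,-4.8,0],-1],
    [[0,0,-0.88],[18.5,-4.8,0],-1],
    [[0,0,-0.99],[18.5,-4.8,0],-1],
    [[0,0,-1.1],[18.5,-4.8,0],-1],
    [[0,0,-1.156],[18.5,-4.8,0],-1],
    [[0,0,-1.156],[18.5,-4.8,0],-1],
    [[0,0,-1.156],[18.5,-4.8,0],-1],
    [[0,0,-1.156],[18.5,-4.8,0],-1]
  ]
}}

```text
clock: 8.5
position: [0.5375, 0.1336, 0.1649]
ee_rot: [-0.966, -2.988, 0.001]
force: [0.5, -0.6, 0.1]
width: 0.007
gripper_force: 0.0
```

```bash
python3 -c "
from h import *
s=cams.get_image('side');t=cams.get_image('top')
z=lambda im,h:cv2.resize(im,(400,h),interpolation=cv2.INTER_CUBIC)
cv2.imwrite('pics/pre2.png',np.clip(np.hstack([z(s[130:290,220:340],533),z(t[150:270,190:280],533)])*1.5,0,255).astype(np.uint8))
o=readout.observe();print(o['position'],o['force'],vise(o['position']))
goto(world(-50.4,121.9),.055,54.3)"
```

```text
[0.53765403 0.13370506 0.16529177] [ 0.08823261 -0.27506372 -0.94416097] [-50.00374817 121.41865265]
turn [-0.001 -0.    -0.001] shift [ 0.05  0.04 11.03]
```

View pics/pre2.png

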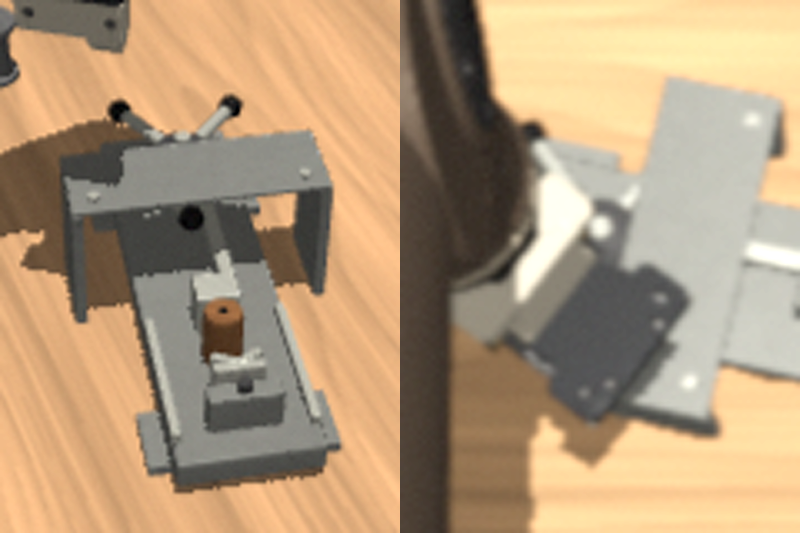

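The bead stands upright between jaw and V. The box near (75,20) in the side crop is the gripper body's end, as its projection confirms. The fingers are over the gap between the spokes, so I'll descend there.

Request:
{"api": "drive_tool", "payload": {
  "commands": [
    [[0,0,0],[0,0,2.5],-1],
    [[0,0,0],[0,0,5],-1],
    [[0,0,0],[0,0,6],-1],
    [[0,0,0],[0,0,7],-1],
    [[0,0,0],[0,0,8],-1],
    [[0,0,0],[0,0,9],-1],
    [[0,0,0],[0,0,10],-1],
    [[0,0,0],[0,0,11],-1],
    [[0,0,0],[0,0,11],-1],
    [[0,0,0],[0,0,11],-1]
  ]
}}

```text
clock: 9.43
position: [0.5376, 0.1336, 0.0553]
ee_rot: [-0.963, -2.99, 0.001]
force: [-1.1, 0.5, 0.4]
width: 0.007
gripper_force: 0.0
```

Request:
{"api": "drive_tool", "payload": {
  "commands": [
    [[0,0,0.05],[-0.01,0.28,0],-1],
    [[0,0,0.1],[-0.03,0.55,0],-1],
    [[0,0,0.15],[-0.06,0.82,0],-1],
    [[0,0,0.2],[-0.11,1.09,0],-1],
    [[0,0,0.25],[-0.17,1.36,0],-1],
    [[0,0,0.3],[-0.25,1.63,0],-1],
    [[0,0,0.35],[-0.33,1.89,0],-1],
    [[0,0,0.4],[-0.43,2.14,0],-1],
    [[0,0,0.45],[-0.55,2.39,0],-1],
    [[0,0,0.5],[-0.67,2.64,0],-1],
    [[0,0,0.55],[-0.81,2.88,0],-1],
    [[0,0,0.6],[-0.96,3.11,0],-1],
    [[0,0,0.65],[-1.12,3.33,0],-1],
    [[0,0,0.7],[-1.29,3.54,0],-1],
    [[0,0,0.75],[-1.48,3.75,0],-1],
    [[0,0,0.8],[-1.67,3.95,0],-1],
    [[0,0,0.85],[-1.87,4.13,0],-1],
    [[0,0,0.9],[-2.08,4.31,0],-1],
    [[0,0,0.95],[-2.3,4.47,0],-1],
    [[0,0,1.0],[-2.53,4.63,0],-1]
  ]
}}

```text
clock: 11.1
position: [0.5844, 0.157, 0.0562]
ee_rot: [-2.279, -2.159, 0.001]
force: [-4.0, 0.7, 2.2]
width: 0.006
gripper_force: 2.2
```

```bash
cat >> h.py <<'E'
def st():
    o=readout.observe();d=o["position"][:2]-AX;r=np.hypot(*d);th=np.arctan2(d[1],d[0])
    R=cv2.Rodrigues(o["ee_rot"])[0];cw=np.array([np.sin(th),-np.cos(th)]);F=o["force"][:2]
    print("t %.2f r %.1f th_vise %.1f toolx_vise %.1f Fcw %.2f Frad %.2f Fz %.2f Tz %.3f"%(o["clock"],r*1e3,np.degrees(th-YAW),np.degrees(np.arctan2(R[1,0],R[0,0])-YAW),F@cw,F@d/r,o["force"][2],o["ft_torque"][2]))
E
python3 -c "
from h import *
st()"
```

```text
t 11.10 r 54.8 th_vise 99.7 toolx_vise 99.1 Fcw -4.05 Frad 0.53 Fz 2.15 Tz -0.034
```

Request:
{"api": "drive_tool", "payload": {
  "commands": [
    [[0,0,0.05],[-0.01,0.28,0],-1],
    [[0,0,0.1],[-0.03,0.55,0],-1],
    [[0,0,0.15],[-0.06,0.82,0],-1],
    [[0,0,0.2],[-0.11,1.09,0],-1],
    [[0,0,0.25],[-0.17,1.36,0],-1],
    [[0,0,0.3],[-0.25,1.63,0],-1],
    [[0,0,0.35],[-0.33,1.89,0],-1],
    [[0,0,0.4],[-0.43,2.14,0],-1],
    [[0,0,0.45],[-0.55,2.39,0],-1],
    [[0,0,0.5],[-0.67,2.64,0],-1],
    [[0,0,0.55],[-0.81,2.88,0],-1],
    [[0,0,0.6],[-0.96,3.11,0],-1],
    [[0,0,0.65],[-1.12,3.33,0],-1],
    [[0,0,0.7],[-1.29,3.54,0],-1],
    [[0,0,0.75],[-1.48,3.75,0],-1],
    [[0,0,0.8],[-1.67,3.95,0],-1],
    [[0,0,0.85],[-1.87,4.13,0],-1],
    [[0,0,0.9],[-2.08,4.31,0],-1],
    [[0,0,0.95],[-2.3,4.47,0],-1],
    [[0,0,1.0],[-2.53,4.63,0],-1]
  ]
}}

```text
clock: 12.77
position: [0.6295, 0.131, 0.0559]
ee_rot: [-3.034, -0.804, 0.002]
force: [-3.0, 4.2, -0.5]
width: 0.006
gripper_force: 2.0
```

```bash
python3 -c "
from h import *
st()"
```

```text
t 12.77 r 55.6 th_vise 43.4 toolx_vise 41.9 Fcw -5.20 Frad -0.40 Fz -0.55 Tz -0.035
```

Request:
{"api": "drive_tool", "payload": {
  "commands": [
    [[0,0,-0.08],[-0.02,-0.44,0],-1],
    [[0,0,-0.15],[-0.06,-0.82,0],-1],
    [[0,0,-0.15],[-0.06,-0.82,0],-1],
    [[0,0,-0.15],[-0.06,-0.82,-2],-1],
    [[0,0,-0.15],[-0.06,-0.82,-5],-1],
    [[0,0,-0.15],[-0.06,-0.82,-8],-1],
    [[0,0,-0.15],[-0.06,-0.82,-8],-1],
    [[0,0,-0.15],[-0.06,-0.82,-8],-1]
  ]
}}

```text
clock: 13.43
position: [0.6273, 0.1359, 0.138]
ee_rot: [-2.968, -1.028, -0.007]
force: [0.3, 0.5, 0.4]
width: 0.003
gripper_force: 0.0
```

```bash
cat >> h.py <<'E'
def balls():
    s=cams.get_image("side");v=s.max(2);m=(v<32).astype(np.uint8);m[:145]=0;m[215:]=0;m[:,:225]=0;m[:,345:]=0
    n,l,S,c=cv2.connectedComponentsWithStats(m)
    for i in range(1,n):
        if S[i,4]>12:
            w=ray("side",c[i],.078)[:2];d=w-AX;print("ball?",c[i].round(1),S[i,2:],"r %.1f ang %.1f"%(np.hypot(*d)*1e3,np.degrees(np.arctan2(d[1],d[0])-YAW)))
    return s
def atwheel(th,z,r=55):
    a=np.radians(th);goto(world(r*np.cos(a),100+r*np.sin(a)),z,th-90+np.degrees(YAW))
E
python3 -c "
from h import *
st();s=balls()
cv2.imwrite('pics/s3.png',np.clip(cv2.resize(s[140:280,220:360],(600,600),interpolation=cv2.INTER_CUBIC)*1.5,0,255).astype(np.uint8))"
```

```text
t 13.43 r 56.4 th_vise 48.8 toolx_vise 50.4 Fcw -0.21 Frad 0.55 Fz 0.41 Tz 0.008
ball? [270.9 158.5] [ 6  5 16] r 74.8 ang 87.4
ball? [300.7 168.1] [ 5  3 13] r 73.8 ang 18.0
ball? [245.1 172.4] [ 6  6 27] r 74.3 ang 158.7
ball? [294.9 191.2] [ 7  5 28] r 74.4 ang -59.7
ball? [259.5 194.4] [ 6  4 18] r 77.9 ang -126.8
```

View pics/s3.png

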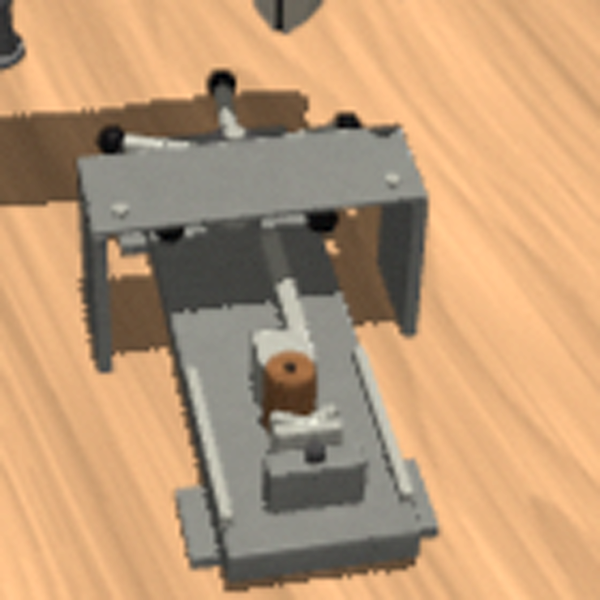

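```bash
python3 -c "
from h import *
f=600/140
print('bead',vise(ray('side',(220+290/f,140+367/f),.074)))
for p in [(274,420),(338,410),(345,432),(278,448)]:print('anvil',vise(ray('side',(220+p[0]/f,140+p[1]/f),.064)))
atwheel(124,.137);atwheel(124,.056)"
```

```text
bead [ -0.90258805 -73.08743009]
anvil [-13.98971482 -99.59911298]
anvil [ 19.39774897 -97.79768785]
anvil [  19.61941253 -113.70413479]
anvil [ -15.65796648 -119.25305626]
turn [ 1.000e-03 -2.000e-03 -1.284e+00] shift [-4.01 -5.35 -0.06]
turn [ 1.000e-03 -2.000e-03 -1.284e+00] shift [-4.02 -5.35  8.04]
```

Request:
{"api": "drive_tool", "payload": {
  "commands": [
    [[0,0,-0.12],[-0.4,-0.5,0],-1],
    [[0,0,-0.24],[-0.8,-1,0],-1],
    [[0,0,-0.36],[-1.2,-1.5,0],-1],
    [[0,0,-0.48],[-1.6,-2,0],-1],
    [[0,0,-0.6],[-2,-2.6,0],-1],
    [[0,0,-0.72],[-2.4,-3.2,0],-1],
    [[0,0,-0.84],[-2.8,-3.7,0],-1],
    [[0,0,-0.96],[-3.2,-4.2,0],-1],
    [[0,0,-1.08],[-3.6,-4.7,0],-1],
    [[0,0,-1.2],[-4,-5.3,0],-1],
    [[0,0,-1.28],[-4,-5.35,0],-1],
    [[0,0,-1.28],[-4,-5.35,0],-1],
    [[0,0,-1.28],[-4,-5.35,1],-1],
    [[0,0,-1.28],[-4,-5.35,2.5],-1],
    [[0,0,-1.28],[-4,-5.35,4],-1],
    [[0,0,-1.28],[-4,-5.35,5.5],-1],
    [[0,0,-1.28],[-4,-5.35,7],-1],
    [[0,0,-1.28],[-4,-5.35,8.1],-1],
    [[0,0,-1.28],[-4,-5.35,8.1],-1],
    [[0,0,-1.28],[-4,-5.35,8.1],-1]
  ]
}}

```text
clock: 15.15
position: [0.5608, 0.1526, 0.0538]
ee_rot: [-1.766, -2.597, 0.003]
force: [0.2, -0.1, 0.4]
width: 0.005
gripper_force: 0.0
```

```bash
python3 -c "
from h import *
st()"
```

```text
t 15.15 r 54.7 th_vise 125.1 toolx_vise 123.8 Fcw 0.14 Frad -0.13 Fz 0.44 Tz 0.017
```

Request:
{"api": "drive_tool", "payload": {
  "commands": [
    [[0,0,0.035],[0,0.19,0],-1],
    [[0,0,0.07],[-0.01,0.38,0],-1],
    [[0,0,0.105],[-0.03,0.58,0],-1],
    [[0,0,0.14],[-0.05,0.77,0],-1],
    [[0,0,0.175],[-0.08,0.96,0],-1],
    [[0,0,0.21],[-0.12,1.15,0],-1],
    [[0,0,0.245],[-0.16,1.33,0],-1],
    [[0,0,0.28],[-0.21,1.52,0],-1],
    [[0,0,0.315],[-0.27,1.7,0],-1],
    [[0,0,0.35],[-0.33,1.89,0],-1],
    [[0,0,0.385],[-0.4,2.07,0],-1],
    [[0,0,0.42],[-0.48,2.24,0],-1],
    [[0,0,0.455],[-0.56,2.42,0],-1],
    [[0,0,0.49],[-0.65,2.59,0],-1],
    [[0,0,0.525],[-0.74,2.76,0],-1],
    [[0,0,0.56],[-0.84,2.92,0],-1],
    [[0,0,0.595],[-0.95,3.08,0],-1],
    [[0,0,0.63],[-1.06,3.24,0],-1],
    [[0,0,0.665],[-1.17,3.39,0],-1],
    [[0,0,0.7],[-1.29,3.54,0],-1]
  ]
}}

```text
clock: 16.82
position: [0.5982, 0.155, 0.0555]
ee_rot: [-2.549, -1.833, 0.0]
force: [-4.3, 1.0, 2.4]
width: 0.006
gripper_force: 2.2
```

```bash
python3 -c "
from h import *
st()"
```

```text
t 16.82 r 55.3 th_vise 85.1 toolx_vise 83.6 Fcw -4.37 Frad -0.28 Fz 2.42 Tz -0.077
```

Request:
{"api": "drive_tool", "payload": {
  "commands": [
    [[0,0,0.035],[0,0.19,0],-1],
    [[0,0,0.07],[-0.01,0.38,0],-1],
    [[0,0,0.105],[-0.03,0.58,0],-1],
    [[0,0,0.14],[-0.05,0.77,0],-1],
    [[0,0,0.175],[-0.08,0.96,0],-1],
    [[0,0,0.21],[-0.12,1.15,0],-1]
  ]
}}

```text
clock: 17.32
position: [0.6088, 0.1504, 0.0555]
ee_rot: [-2.727, -1.556, 0.0]
force: [-5.1, 2.1, 2.9]
width: 0.006
gripper_force: 2.2
```

```bash
python3 -c "
from h import *
st()"
```

```text
t 17.32 r 55.2 th_vise 73.2 toolx_vise 71.6 Fcw -5.49 Frad -0.68 Fz 2.92 Tz -0.068
```

Request:
{"api": "drive_tool", "payload": {
  "commands": [
    [[0,0,0.035],[0,0.19,0],-1],
    [[0,0,0.07],[-0.01,0.38,0],-1],
    [[0,0,0.105],[-0.03,0.58,0],-1],
    [[0,0,0.14],[-0.05,0.77,0],-1],
    [[0,0,0.175],[-0.08,0.96,0],-1],
    [[0,0,0.21],[-0.12,1.15,0],-1]
  ]
}}

```text
clock: 17.82
position: [0.6181, 0.1439, 0.0554]
ee_rot: [-2.874, -1.262, 0.0]
force: [-4.0, 2.4, 2.6]
width: 0.006
gripper_force: 2.2
```

```bash
python3 -c "
from h import *
st()"
```

```text
t 17.82 r 55.2 th_vise 61.3 toolx_vise 59.6 Fcw -4.65 Frad -0.81 Fz 2.59 Tz -0.053
```

Request:
{"api": "drive_tool", "payload": {
  "commands": [
    [[0,0,0.035],[0,0.19,0],-1],
    [[0,0,0.07],[-0.01,0.38,0],-1],
    [[0,0,0.105],[-0.03,0.58,0],-1],
    [[0,0,0.14],[-0.05,0.77,0],-1]
  ]
}}

```text
clock: 18.15
position: [0.6235, 0.1385, 0.0554]
ee_rot: [-2.955, -1.057, 0.0]
force: [-3.4, 3.2, 1.6]
width: 0.002
gripper_force: 2.1
```

```bash
python3 -c "
from h import *
st()"
```

```text
t 18.15 r 55.1 th_vise 53.3 toolx_vise 51.6 Fcw -4.67 Frad -0.44 Fz 1.56 Tz -0.088
```

Request:
{"api": "drive_tool", "payload": {
  "commands": [
    [[0,0,0.035],[0,0.19,0],-1],
    [[0,0,0.07],[-0.01,0.38,0],-1],
    [[0,0,0.105],[-0.03,0.58,0],-1],
    [[0,0,0.14],[-0.05,0.77,0],-1]
  ]
}}

```text
clock: 18.48
position: [0.6281, 0.1325, 0.0554]
ee_rot: [-3.022, -0.848, 0.0]
force: [-3.5, 3.0, 1.8]
width: 0.002
gripper_force: 2.2
```

```bash
python3 -c "
from h import *
st()"
```

```text
t 18.48 r 55.1 th_vise 45.5 toolx_vise 43.6 Fcw -4.44 Frad -1.23 Fz 1.79 Tz -0.064
```

Still free at about 3.6 rad, so I'll change spokes now. That lets the final squeeze be one continuous stroke.

Request:
{"api": "drive_tool", "payload": {
  "commands": [
    [[0,0,-0.08],[-0.02,-0.44,0],-1],
    [[0,0,-0.15],[-0.06,-0.82,0],-1],
    [[0,0,-0.15],[-0.06,-0.82,0],-1],
    [[0,0,-0.15],[-0.06,-0.82,-2],-1],
    [[0,0,-0.15],[-0.06,-0.82,-5],-1],
    [[0,0,-0.15],[-0.06,-0.82,-8],-1],
    [[0,0,-0.15],[-0.06,-0.82,-8],-1],
    [[0,0,-0.15],[-0.06,-0.82,-8],-1]
  ]
}}

```text
clock: 19.15
position: [0.6254, 0.1373, 0.1372]
ee_rot: [-2.953, -1.072, -0.007]
force: [-0.5, -0.1, -0.7]
width: 0.004
gripper_force: 0.0
```

```bash
python3 -c "
from h import *
st();s=balls()
cv2.imwrite('pics/s4.png',np.clip(cv2.resize(s[140:280,220:360],(600,600),interpolation=cv2.INTER_CUBIC)*1.5,0,255).astype(np.uint8))
atwheel(127,.137);atwheel(127,.056)"
```

```text
t 19.15 r 55.8 th_vise 51.2 toolx_vise 52.1 Fcw -0.22 Frad -0.45 Fz -0.65 Tz 0.026
ball? [269.9 158.5] [ 6  5 16] r 75.2 ang 89.4
ball? [300.1 167.9] [ 5  4 14] r 73.0 ang 19.1
ball? [245.2 172.7] [ 6  6 26] r 74.0 ang 159.6
ball? [295.6 191.2] [ 6  5 26] r 75.2 ang -58.6
ball? [260.6 194.4] [ 6  4 21] r 76.9 ang -125.1
turn [ 1.000e-03 -2.000e-03 -1.307e+00] shift [-4.07 -5.32 -0.15]
turn [ 1.000e-03 -2.000e-03 -1.307e+00] shift [-4.08 -5.32  7.95]
```

View pics/s4.png

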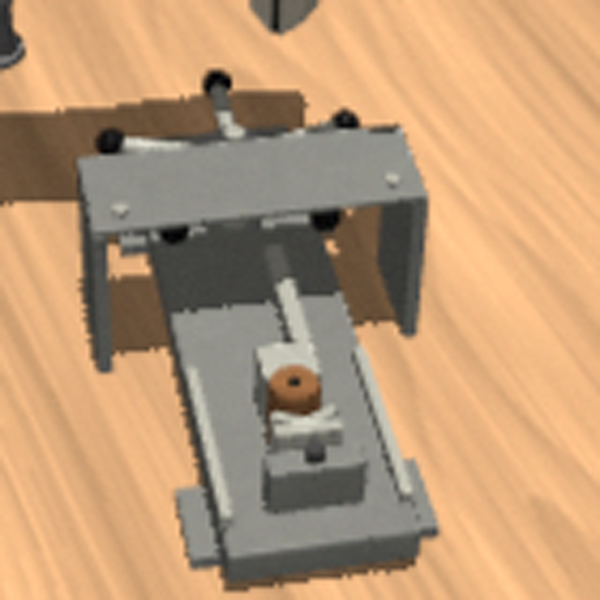

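The bead is upright, centred, and now near the V (bead top at (294,383), V at (305,425) in the crop).

Request:
{"api": "drive_tool", "payload": {
  "commands": [
    [[0,0,-0.12],[-0.4,-0.5,0],-1],
    [[0,0,-0.24],[-0.8,-1,0],-1],
    [[0,0,-0.36],[-1.2,-1.5,0],-1],
    [[0,0,-0.48],[-1.6,-2,0],-1],
    [[0,0,-0.6],[-2,-2.6,0],-1],
    [[0,0,-0.72],[-2.4,-3.2,0],-1],
    [[0,0,-0.84],[-2.8,-3.7,0],-1],
    [[0,0,-0.96],[-3.2,-4.2,0],-1],
    [[0,0,-1.08],[-3.6,-4.7,0],-1],
    [[0,0,-1.2],[-4,-5.3,0],-1],
    [[0,0,-1.3],[-4.1,-5.3,0],-1],
    [[0,0,-1.3],[-4.1,-5.3,0],-1],
    [[0,0,-1.3],[-4.1,-5.3,1],-1],
    [[0,0,-1.3],[-4.1,-5.3,2.5],-1],
    [[0,0,-1.3],[-4.1,-5.3,4],-1],
    [[0,0,-1.3],[-4.1,-5.3,5.5],-1],
    [[0,0,-1.3],[-4.1,-5.3,7],-1],
    [[0,0,-1.3],[-4.1,-5.3,8],-1],
    [[0,0,-1.3],[-4.1,-5.3,8],-1],
    [[0,0,-1.3],[-4.1,-5.3,8],-1]
  ]
}}

```text
clock: 20.87
position: [0.5579, 0.1511, 0.0539]
ee_rot: [-1.701, -2.64, 0.002]
force: [0.3, -0.4, 0.4]
width: 0.008
gripper_force: 0.0
```

```bash
python3 -c "
from h import *
st()"
```

```text
t 20.87 r 54.5 th_vise 128.4 toolx_vise 126.6 Fcw 0.14 Frad -0.47 Fz 0.37 Tz 0.009
```

Request:
{"api": "drive_tool", "payload": {
  "commands": [
    [[0,0,0.035],[0,0.19,0],-1],
    [[0,0,0.07],[-0.01,0.38,0],-1],
    [[0,0,0.105],[-0.03,0.58,0],-1],
    [[0,0,0.14],[-0.05,0.77,0],-1],
    [[0,0,0.175],[-0.08,0.96,0],-1],
    [[0,0,0.21],[-0.12,1.15,0],-1],
    [[0,0,0.245],[-0.16,1.33,0],-1],
    [[0,0,0.28],[-0.21,1.52,0],-1],
    [[0,0,0.3],[-0.25,1.63,0],-1]
  ]
}}

```text
clock: 21.62
position: [0.5734, 0.1565, 0.0554]
ee_rot: [-2.077, -2.355, 0.0]
force: [-4.9, 1.0, 2.9]
width: 0.006
gripper_force: 2.9
```

```bash
python3 -c "
from h import *
st()"
```

```text
t 21.62 r 55.0 th_vise 111.2 toolx_vise 109.4 Fcw -4.69 Frad 1.70 Fz 2.85 Tz -0.056
```

Request:
{"api": "drive_tool", "payload": {
  "commands": [
    [[0,0,0.025],[0,0.14,0],-1],
    [[0,0,0.05],[-0.01,0.28,0],-1],
    [[0,0,0.075],[-0.02,0.41,0],-1]
  ]
}}

```text
clock: 21.87
position: [0.5773, 0.157, 0.0554]
ee_rot: [-2.162, -2.276, 0.0]
force: [-6.2, 1.8, 3.3]
width: 0.0
gripper_force: 3.2
```

```bash
python3 -c "
from h import *
st()"
```

```text
t 21.87 r 55.0 th_vise 107.1 toolx_vise 105.1 Fcw -6.05 Frad 2.29 Fz 3.31 Tz -0.008
```

Request:
{"api": "drive_tool", "payload": {
  "commands": [
    [[0,0,0.025],[0,0.14,0],-1],
    [[0,0,0.05],[-0.01,0.28,0],-1],
    [[0,0,0.075],[-0.02,0.41,0],-1]
  ]
}}

```text
clock: 22.12
position: [0.5812, 0.1573, 0.0554]
ee_rot: [-2.246, -2.193, 0.001]
force: [-7.1, 2.5, 5.0]
width: 0.003
gripper_force: 3.5
```

```bash
python3 -c "
from h import *
st()"
```

```text
t 22.12 r 55.1 th_vise 103.0 toolx_vise 100.9 Fcw -7.07 Frad 2.56 Fz 4.97 Tz -0.043
```

Request:
{"api": "drive_tool", "payload": {
  "commands": [
    [[0,0,0.025],[0,0.14,0],-1],
    [[0,0,0.05],[-0.01,0.28,0],-1],
    [[0,0,0.075],[-0.02,0.41,0],-1]
  ]
}}

```text
clock: 22.37
position: [0.5852, 0.1572, 0.0554]
ee_rot: [-2.326, -2.108, 0.001]
force: [-7.2, 2.4, 4.7]
width: 0.006
gripper_force: 3.9
```

```bash
python3 -c "
from h import *
st()"
```

```text
t 22.37 r 55.1 th_vise 98.9 toolx_vise 96.6 Fcw -7.33 Frad 1.95 Fz 4.67 Tz -0.031
```

The push has risen from a free 2.2 to 3.9 on the pads and from 4.5 to 7.3 N at the wrist, about 0.3 rad past the bite. That puts the squeeze at roughly 15–17 N, so I'll stop, back off and lift clear.

Request:
{"api": "drive_tool", "payload": {
  "commands": [
    [[0,0,-0.08],[-0.02,-0.44,0],-1],
    [[0,0,-0.2],[-0.11,-1.09,0],-1],
    [[0,0,-0.2],[-0.11,-1.09,0],-1],
    [[0,0,-0.2],[-0.11,-1.09,-2],-1],
    [[0,0,-0.2],[-0.11,-1.09,-5],-1],
    [[0,0,-0.2],[-0.11,-1.09,-8],-1],
    [[0,0,-0.2],[-0.11,-1.09,-12],-1],
    [[0,0,-0.2],[-0.11,-1.09,-14],-1],
    [[0,0,-0.2],[-0.11,-1.09,-14],-1]
  ]
}}

```text
clock: 23.12
position: [0.5789, 0.1562, 0.2005]
ee_rot: [2.108, 2.325, 0.013]
force: [0.8, 0.5, 0.1]
width: 0.004
gripper_force: 0.0
```

```bash
python3 -c "
from h import *
st();s=balls()
cv2.imwrite('pics/fin.png',np.clip(s[130:400,200:460]*1.5,0,255).astype(np.uint8).repeat(2,0).repeat(2,1))"
```

```text
t 23.12 r 54.1 th_vise 105.5 toolx_vise 107.8 Fcw 0.78 Frad 0.45 Fz 0.10 Tz -0.039
ball? [278.7 158.7] [ 6  5 16] r 74.4 ang 72.1
ball? [248.2 168.2] [ 6  7 29] r 73.3 ang 144.3
ball? [288.4 193.1] [ 8  7 46] r 71.7 ang -73.0
```

View pics/fin.png

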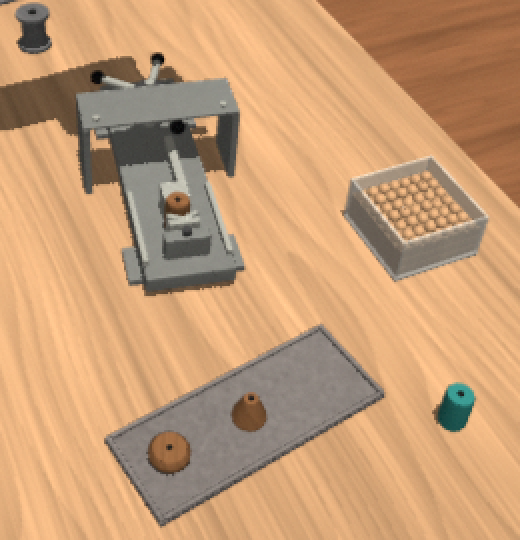

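The bead at (178,203) stands upright, clamped in the V, and everything else is in its place. The wheel turned about 0.29 rad after its last free position, which works out to about 15 N.

```bash
python3 -c "
from cell import job
print(job.sign_off())"
```

```text
the job is handed in; nothing more can be done
None
```

The barrel bead is clamped upright in the vise at an estimated 15–17 N, judged from the push and the wheel angle; nothing else was moved, and the job is handed in at about 23 s on the clock.

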